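# Clear the trim pail off the viewing stand and latch its lid

## Task

The yellow trim pail has been left on the lit viewing stand, so the lid cannot be closed. Lift the pail by its handle, keeping it upright, and set it down gently, without dropping it, wholly on the round cork mat, and let go; then swing the stand's lid over and press it fully shut past its catch. Leave the other things on the counter where they are.

Things in the scene. Friction and masses are not known exactly. Their poses are not given: they have to be found in the camera images.
- station: Viewing stand: blue light box fixed to the counter, 200 (x) x 160 (y) mm, white glass 40 mm above the counter inside a dark rim 8 mm wide, rim top at 52 mm. Origin: centre of its underside, z up. The lid's hinge runs parallel to its x axis along its +y side; the catch (a brass spring roller) is in the middle of its -y side. Turned by up to 0.3 rad either way.
- lid (a joint): Angle of the stand's aluminium lid, rad: 0 shut, 1.57 upright, 1.9 open stop. Starts at 1.55 to 1.85. Its stiff hinge holds it where it is left (about 3 N at the free edge moves it). Pushed down it meets the catch at about 0.075 (free edge 13 mm high); a push of about 12 N there takes it past, and it then stays at 0 (shut: below 0.02).
- lid_hinge (a point): Point on the lid's hinge axis, middle of its length, 80 mm to +y of the stand's centre, 52 mm above the counter. The lid is a flat plate 200 mm along the hinge, 166 mm from hinge to free edge, 8 mm thick, its underside level with the axis. A dark tongue 50 mm wide at the middle of the free edge, out to 175 mm from the hinge, hangs 24 mm below the underside.
- lid_press (a point): Point on the lid's outer face (its top when shut), on its middle line, 150 mm from the hinge, 16 mm inside the free edge. Moves with the lid; 60 mm above the counter when shut.
- pail: Yellow plastic trim pail, loose, 0.25 to 0.5 kg, foot 76 mm across, rim 96 mm across at 90 mm height, with a rigid black arch handle over it; 150 mm high in all. Starts on the stand's glass. Origin: centre of its underside, z up; the handle runs along its y axis.
- pail_grip (a point): Middle of the top bar of the pail's handle, 145 mm above the pail's underside. The bar is 16 mm wide (along the pail's x), 10 mm high and 101 mm long (along the pail's y), 50 mm clear above the rim.
- mat: Round cork mat, 140 mm across, 4 mm thick, fixed to the counter on the -y side of the stand. Origin: centre of its underside. It and the reel may have swapped places.
- reel: Bystander: loose tin film reel lying flat, 124 mm across, 22 mm high. Origin: centre of its underside.
- dispenser: Bystander: brushed steel tape dispenser, 60 x 150 mm, 88 mm high, loose, beyond the stand. Origin: centre of its underside.
- pointer: Bystander: rosewood pointer with brass tip, 180 mm long, 14 mm thick, loose, lying on the robot's right. Origin: its middle, on the counter.
- loupe: Bystander: black loupe, 52 mm across, 45 mm high, loose, between robot and stand. Origin: centre of its underside.
- core_cup: Bystander: steel cup, 80 mm across, 90 mm high, loose. Origin: centre of its underside.
Things that resemble listed ones, but are neither listed nor needed, are in the scene too. What is meant by the pail is not red, and is the larger of those in its own colour.

How it is judged:
By the outcome, as a careful person would: the job done as asked, in the order asked, and still so for the second after the job is handed in, with the robot touching nothing.
It also fails if it takes over 70 s, if anything falls off the work surface, if the arm or the gripper's body presses on something with over 40 N, if the wrist force passes 120 N, or if a joint passes its speed limit or range.

## Robot

A 6-joint arm with a two-finger parallel gripper is mounted at the origin on the work surface. World frame = base frame: x ahead of the robot, y to its left, z up, the work surface at z = 0. Lengths are in m, angles in rad, forces in N, time in s.
With the tool pointing down it reaches from about 0.35 to 0.975 m from the base axis. Payload 4.9 kg.
Tool frame: the origin (TCP) lies at the very end of the fingers, on their centre line; the grasp point (between the pads) lies 19 mm behind it; z points along the fingers, y is the line along which they close (so a half turn about z gives the same grasp; the last joint's range is limited). The gripper opens to 85 mm and grips with 20 to 120 N. Pads are 22 mm wide; open, the fingers measure 114 mm over their backs; the gripper's body (76 mm by 85 mm) begins 54 mm behind the grasp point. The pads swing forward as they close: fully open they stand 13 mm farther back than shut.
Start: joints at [-1.293, 0.053, 1.613, -0, 1.476, -0.119], TCP at [0.242, -0.576, 0.231] pointing down, gripper open.
Joint ranges: [-3.01, 3.01], [-1.01, 2.22], [0.06, 2.58], [-1.02, 4.17], [0.09, 2.62], [-3.14, 3.14]. Speed limits (rad/s): [2.57, 2.57, 3.14, 3.14, 3.14, 3.14].

## Interface

Orientations are given as a unit quaternion [w, x, y, z].
In Python, from plant import manip gives the robot as it stands.
- The arm moves only by the tool send_rows, never from a script. Its argument "increments" is a list of rows, each an object of numbers: "claw": the closure, from -1 (fully open) to 1 (shut); "dx", "dy", "dz": the shift along the tool's x, y, z in units of 0.5 m (1.0 is 0.5 m); "yaw": the turn about the tool's z in units of 1.5 rad (1.0 is 1.5 rad). A call has 1 to 20 rows; each row is the pose to reach, as a shift and turn from the pose commanded when the call began, along the tool's axes at that moment; what a row does not reach only later rows make up. A row lasts 1/8 s, in which the tool goes at most 62.5 mm and 10.7 degrees, less where a joint would pass 70% of its speed; a pose out of reach is approached as far as the arm can. A call with a number of a shift or a turn outside -1 to 1 is refused whole. A call with a gripper value outside its range is refused whole. The fingers move at their own pace and stop on an object; the grip force is fixed at half the most. Time passes only in rows, so rows that repeat a pose let the fingers close. It gives the time, the measured TCP pose, the force, the opening and the grip force at its end, in the units of the state.
- manip.state(): the state, without advancing time (a new reading comes with each control period).
- manip.grab_frame(name): name is "scene" or "side" or "wrist"; returns the picture (400x640x3 uint8, red, green, blue); there is no depth.
- manip.camera_params(name): a dict with "camera_matrix" (3x3 intrinsics, pixels), "extrinsics" (4x4, takes a point from world to camera coordinates); the wrist camera has in their place "tool_from_camera" (4x4, takes a point from camera to tool coordinates, whose origin is the TCP and whose axes are the flange's). Camera axes: x right, y down, z forward; pixel columns grow to the right and rows downward; lengths in m; the calibration is good to about 2 mm. A picture is of the moment at which its call begins: read the wrist's pose just before it. camera_params takes no time and is no camera call.
- manip.job_done(): hands the job in; it is judged then, once.
The state is a dict: "time": time; "joint_pos": joint angles; "joint_vel": joint speeds; "joint_efforts": joint torques, N m; "tool_pos": TCP position; "tool_rot": TCP orientation; "contact_force": force on the tool from outside, world axes, zero at the start; "ft_torque": the same for the moment, N m; "gripper_width": opening from 0.0 (shut) to 1.0 (fully open); "grasp_force": force on a finger pad.
Only numpy, scipy, OpenCV 4.12 (cv2) and the standard library are available. Lean on these libraries where they do the work, as an engineer would, in place of code of your own. Each camera call takes 0.05 s, during which the arm holds its last target. There are 200 camera calls.

## Working session

There is one attempt and no reset: what is moved stays moved. The work goes in short steps, Python scripts to look and compute and a tool call to move; the robot and the scene stay as the last step left them, time stands still between calls to the robot, and variables do not carry over. Pictures are saved under pics/ and viewed, at most 10 in all, crops included, and the job is handed in when it is done.

Besides the shell and the picture viewer there is one more tool, called after "Emit:" as name(argument=value, ...) on one line, values as JSON. send_rows: Moves the arm, as the interface text tells. Shifts and turns lie within -1 to 1; 1 stands for 0.5 m of shift or 1.5 rad of turn. Its arguments: {"type":"object","properties":{"increments":{"type":"array","items":{"type":"object","properties":{"claw":{"type":"number"},"dx":{"type":"number"},"dy":{"type":"number"},"dz":{"type":"number"},"yaw":{"type":"number"}}}}},"required":["increments"]}

```bash
mkdir -p pics; python3 - <<'E'
from plant import manip
import cv2,numpy as np
for n in("scene","side"):
    f=manip.grab_frame(n);cv2.imwrite(f"pics/{n}0.png",f[:,:,::-1])
    p=manip.camera_params(n);print(n,np.round(p["camera_matrix"],1).tolist(),np.round(p["extrinsics"],3).tolist())
p=manip.camera_params("wrist");print(p)
print(manip.state())
E
```

```text
scene [[470.7, 0.0, 310.6], [0.0, 470.7, 194.6], [0.0, 0.0, 1.0]] [[0.027, 1.0, -0.002, 0.024], [0.801, -0.023, -0.598, -0.397], [-0.598, 0.015, -0.802, 1.507], [0.0, 0.0, 0.0, 1.0]]
side [[378.1, 0.0, 315.4], [0.0, 378.1, 196.1], [0.0, 0.0, 1.0]] [[-0.957, -0.289, 0.024, 0.563], [-0.207, 0.625, -0.752, 0.238], [0.202, -0.725, -0.658, 0.825], [0.0, 0.0, 0.0, 1.0]]
{'camera_matrix': array([[351.11187862,   0.        , 324.77335704],
       [  0.        , 351.11187862, 196.69649144],
       [  0.        ,   0.        ,   1.        ]]), 'tool_from_camera': array([[-1.06376436e-03, -9.60323014e-01, -2.78888109e-01,
         7.09179342e-02],
       [ 9.99999288e-01, -1.17238103e-03,  2.22673094e-04,
        -9.29215886e-04],
       [-5.40801226e-04, -2.78887674e-01,  9.60323577e-01,
        -1.42322173e-01],
       [ 0.00000000e+00,  0.00000000e+00,  0.00000000e+00,
         1.00000000e+00]])}
{'time': 0.1, 'joint_pos': array([-1.29299197e+00,  5.33134304e-02,  1.61414683e+00, -1.22394205e-05,
        1.47602189e+00, -1.18990923e-01]), 'joint_vel': array([ 0.00051748, -0.00061053, -0.00214521, -0.0012226 ,  0.00099281,
       -0.00050185]), 'joint_efforts': array([ 9.12613323e-04, -3.94902849e+01, -3.71363854e+01, -1.45405079e-04,
        3.86260843e-03, -3.10273354e-07]), 'tool_pos': array([ 0.24138655, -0.57589112,  0.23017786]), 'tool_rot': array([-9.41286991e-04,  9.80383106e-01,  1.97099143e-01, -8.10129589e-05]), 'contact_force': array([0.1539356 , 0.97357038, 0.05307563]), 'ft_torque': array([ 0.06390933, -0.04215488,  0.0049733 ]), 'grasp_force': 0.0, 'gripper_width': 1.000164343697492}
```

View pics/scene0.png

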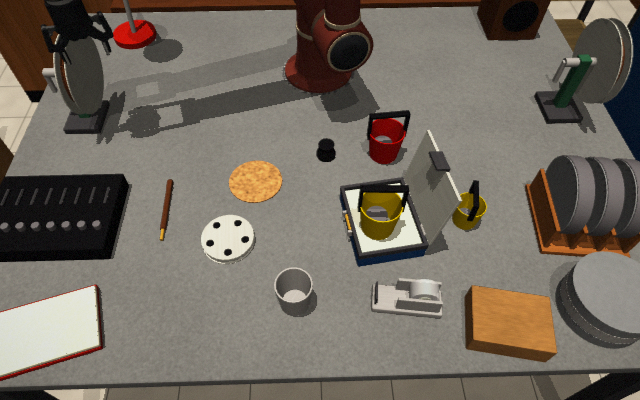

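View pics/side0.png

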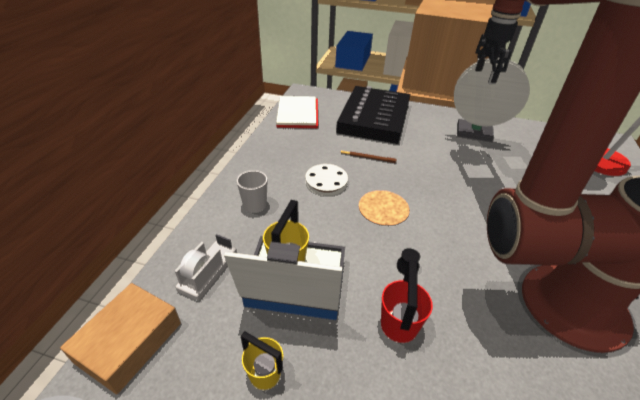

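The scene view shows the yellow pail on the stand at (380,212), the lid standing to its right with its free edge at (432,140)-(458,195), the mat at (255,181), the reel at (228,238) and a small decoy pail at (470,210). Next I'll measure these and zoom in.

```bash
cat >h.py <<'E'
from plant import manip
import cv2,numpy as np
from scipy.spatial.transform import Rotation as R
def cam(n):
    p=manip.camera_params(n)
    if n=="wrist":
        s=manip.state();T=np.eye(4);q=s["tool_rot"];T[:3,:3]=R.from_quat(np.r_[q[1:],q[0]]).as_matrix();T[:3,3]=s["tool_pos"]
        return p["camera_matrix"],np.linalg.inv(T@p["tool_from_camera"])
    return p["camera_matrix"],p["extrinsics"]
def ray(c,uv):
    K,E=c;d=E[:3,:3].T@np.linalg.solve(K,[uv[0],uv[1],1.]);return -E[:3,:3].T@E[:3,3],d
def onz(c,uv,z):
    o,d=ray(c,uv);return o+d*(z-o[2])/d[2]
def tri(rs):
    A=0;b=0
    for o,d in rs:
        d=d/np.linalg.norm(d);P=np.eye(3)-np.outer(d,d);A=A+P;b=b+P@o
    return np.linalg.solve(A,b)
def proj(c,X):
    K,E=c;p=K@(E[:3,:3]@X+E[:3,3]);return p[:2]/p[2]
E
python3 - <<'E'
from h import *
a=cv2.imread("pics/scene0.png");b=cv2.imread("pics/side0.png")
za=cv2.resize(a[120:270,320:480],None,fx=4,fy=4,interpolation=2)
zb=cv2.resize(b[190:330,215:355],None,fx=4,fy=4,interpolation=2)
cv2.imwrite("pics/z1.png",za);cv2.imwrite("pics/z2.png",zb)
for n,im in(("scene",a),("side",b)):
    c=cam(n);h=cv2.cvtColor(im,cv2.COLOR_BGR2HSV)
    for nm,lo,hi in(("mat",(8,90,150),(19,255,255)),("yel",(22,150,60),(32,255,255))):
        m=cv2.inRange(h,lo,hi)
        for k in cv2.findContours(m,0,1)[0]:
            if cv2.contourArea(k)>150:
                x=cv2.fitEllipse(k);p=np.array([onz(c,q,.004)[:2] for q in k[:,0]]);ci=cv2.minEnclosingCircle(p.astype(np.float32))
                print(n,nm,np.round(x[0],1),cv2.contourArea(k),"circ",np.round(ci[0],4),round(ci[1],4))
E
```

```text
scene mat [512.8 318.8] 4252.0 circ [0.839 0.385] 0.1028
scene mat [563.5 244.3] 250.5 circ [0.6626 0.5656] 0.0652
scene mat [254.9 180.9] 1692.5 circ [ 0.4465 -0.1827] 0.0706
scene yel [468.7 210.4] 578.0 circ [0.5596 0.3552] 0.0598
scene yel [379.8 213.4] 1554.0 circ [0.5616 0.136 ] 0.0775
side mat [116.1 331.1] 5084.5 circ [0.8956 0.3386] 0.1059
side mat [383.6 207.5] 1313.5 circ [ 0.4456 -0.1811] 0.0709
side mat [327.9  59.6] 161.0 circ [ 0.8845 -1.1717] 0.1451
side mat [458.3   9.6] 1165.5 circ [ 0.2946 -2.3051] 0.3236
side yel [260.2 366.4] 663.5 circ [0.5994 0.3244] 0.0492
side yel [294.7 238.1] 582.5 circ [0.64   0.0079] 0.0704
```

View pics/z1.png

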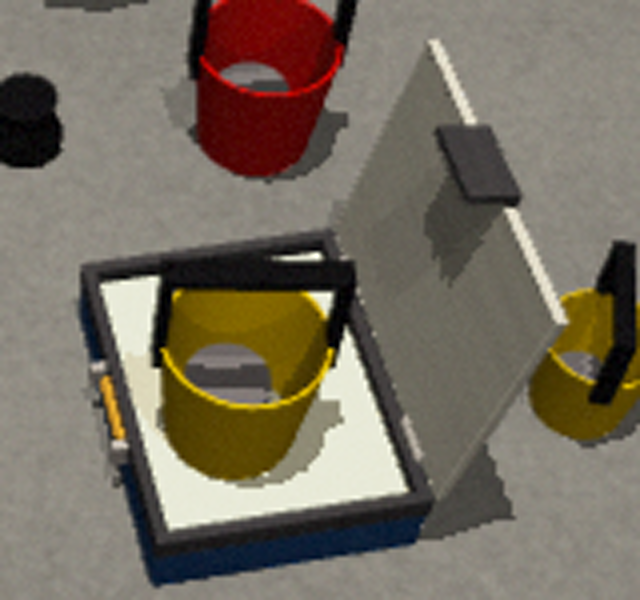

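View pics/z2.png

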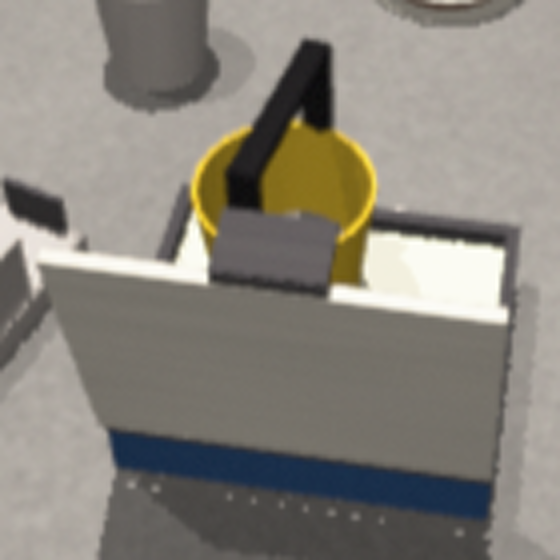

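The zoomed views show the handle bar ends, rim corners and lid edge corners clearly. I'll triangulate them.

```bash
python3 - <<'E'
from h import *
A=cam("scene");B=cam("side")
s=lambda u,v:(320+u/4-.4,120+v/4-.4)
t=lambda u,v:(215+u/4-.4,190+v/4-.4)
print("barmid",tri([ray(A,s(259,274)),ray(B,t(280,112))]))
for nm,c,u in(("scL",A,s(164,274)),("scR",A,s(354,277)),("sdFar",B,t(317,47)),("sdNear",B,t(243,178))):print(nm,onz(c,u,.187))
C=[onz(A,s(*p),.052) for p in((83,266),(328,233),(430,492),(150,543))];print("rim",np.round(C,4),np.mean(C,0))
print("edges",C[0]-C[1],C[0]-C[3])
for nm,p,q in(("lid robot side",(432,40),(508,316)),("lid far",(563,322),(42,257))):print(nm,tri([ray(A,s(*p)),ray(B,t(*q))]))
c=A
print("loupe etc")
E
```

```text
barmid [0.62057989 0.11469442 0.18475152]
scL [0.62014844 0.06397397 0.187     ]
scR [0.62499432 0.16326811 0.187     ]
sdFar [0.61860786 0.06690864 0.187     ]
sdNear [0.62125529 0.16430391 0.187     ]
rim [[0.5094 0.0352 0.052 ]
 [0.4878 0.19   0.052 ]
 [0.6765 0.2208 0.052 ]
 [0.7047 0.0597 0.052 ]] [0.59459249 0.12645339 0.052     ]
edges [ 0.02163253 -0.15477062  0.        ] [-0.19528334 -0.02451039  0.        ]
lid robot side [0.48029271 0.22482801 0.213338  ]
lid far [0.6752704  0.25531255 0.21290528]
loupe etc
```

Emit:
send_rows(increments=[{"dz":-0.1,"claw":-1},{"dx":0.67,"dy":-0.53,"dz":-0.2,"yaw":-0.4,"claw":-1},{"dx":0.67,"dy":-0.53,"dz":-0.2,"yaw":-0.4,"claw":-1},{"dx":0.67,"dy":-0.53,"dz":-0.2,"yaw":-0.4,"claw":-1},{"dx":0.67,"dy":-0.53,"dz":-0.2,"yaw":-0.4,"claw":-1},{"dx":0.67,"dy":-0.53,"dz":-0.2,"yaw":-0.4,"claw":-1},{"dx":0.67,"dy":-0.53,"dz":-0.2,"yaw":-0.4,"claw":-1},{"dx":0.67,"dy":-0.53,"dz":-0.2,"yaw":-0.4,"claw":-1},{"dx":0.67,"dy":-0.53,"dz":-0.2,"yaw":-0.4,"claw":-1},{"dx":0.67,"dy":-0.53,"dz":-0.2,"yaw":-0.4,"claw":-1}])

```text
invalid input
```

```bash
cat >go.py <<'E'
import sys
from h import *
# go.py x y z theta : units to move there (theta: world angle of tool x)
s=manip.state();q=s["tool_rot"];M=R.from_quat(np.r_[q[1:],q[0]]).as_matrix()
th=np.arctan2(M[1,0],M[0,0]);x,y,z,t=map(float,sys.argv[1:5])
print("t",s["time"],"pos",s["tool_pos"].round(4),"th",round(th,3),"F",s["contact_force"].round(1),"w",round(s["gripper_width"],3),"g",round(s["grasp_force"],1))
print("units",(M.T@(np.array([x,y,z])-s["tool_pos"])/.5).round(4),"yaw",round((th-t)/1.5,4))
E
python3 go.py .6205 .1147 .28 1.536
```

```text
t 0.1 pos [ 0.2414 -0.5759  0.2302] th 0.397 F [0.2 1.  0.1] w 1.0 g 0.0
units [ 1.2331 -0.981  -0.0975] yaw -0.7595
```

Emit:
send_rows(increments=[{"dx":0,"dy":0,"dz":-0.1,"yaw":0,"claw":-1},{"dx":0.67,"dy":-0.53,"dz":-0.2,"yaw":-0.4,"claw":-1},{"dx":0.67,"dy":-0.53,"dz":-0.2,"yaw":-0.4,"claw":-1},{"dx":0.67,"dy":-0.53,"dz":-0.2,"yaw":-0.4,"claw":-1},{"dx":0.67,"dy":-0.53,"dz":-0.2,"yaw":-0.4,"claw":-1},{"dx":0.67,"dy":-0.53,"dz":-0.2,"yaw":-0.4,"claw":-1},{"dx":0.67,"dy":-0.53,"dz":-0.2,"yaw":-0.4,"claw":-1},{"dx":0.67,"dy":-0.53,"dz":-0.2,"yaw":-0.4,"claw":-1},{"dx":0.67,"dy":-0.53,"dz":-0.2,"yaw":-0.4,"claw":-1},{"dx":0.67,"dy":-0.53,"dz":-0.2,"yaw":-0.4,"claw":-1}])

```text
time: 1.35
tool_pos: [0.4478, -0.2027, 0.3308]
tool_rot: [-0.0, 0.878, 0.478, -0.0]
contact_force: [-0.9, -0.1, 0.3]
gripper_width: 1.004
grasp_force: 0.0
```

```bash
python3 go.py .6205 .1147 .28 1.536
```

```text
t 1.35 pos [ 0.4478 -0.2027  0.3308] th 0.997 F [-0.9 -0.1  0.3] w 1.004 g 0.0
units [ 0.7207 -0.0544  0.1012] yaw -0.3593
```

Emit:
send_rows(increments=[{"dx":0.72,"dy":-0.055,"dz":0.06,"yaw":-0.36,"claw":-1},{"dx":0.72,"dy":-0.055,"dz":0.06,"yaw":-0.36,"claw":-1},{"dx":0.72,"dy":-0.055,"dz":0.06,"yaw":-0.36,"claw":-1},{"dx":0.72,"dy":-0.055,"dz":0.06,"yaw":-0.36,"claw":-1},{"dx":0.72,"dy":-0.055,"dz":0.06,"yaw":-0.36,"claw":-1},{"dx":0.72,"dy":-0.055,"dz":0.06,"yaw":-0.36,"claw":-1},{"dx":0.72,"dy":-0.055,"dz":0.06,"yaw":-0.36,"claw":-1},{"dx":0.72,"dy":-0.055,"dz":0.06,"yaw":-0.36,"claw":-1},{"dx":0.72,"dy":-0.055,"dz":0.06,"yaw":-0.36,"claw":-1}])

```text
time: 2.48
tool_pos: [0.6204, 0.1128, 0.3015]
tool_rot: [0.0, 0.72, 0.694, -0.0]
contact_force: [-0.4, -0.2, 0.2]
gripper_width: 1.002
grasp_force: 0.0
```

```bash
python3 go.py .6205 .1147 .164 1.536; python3 - <<'E'
from h import *
c=cam("wrist");f=manip.grab_frame("wrist");cv2.imwrite("pics/w1.png",f[:,:,::-1])
for p in ((.619,.065,.19),(.6205,.1147,.19),(.623,.164,.19)):print(proj(c,np.array(p)).round(1))
E
```

```text
t 2.475 pos [0.6204 0.1128 0.3015] th 1.534 F [-0.4 -0.2  0.2] w 1.002 g 0.0
units [ 0.004  -0.      0.2751] yaw -0.0012
[325.7 252.2]
[325.2 191.4]
[326.1 124.4]
```

View pics/w1.png

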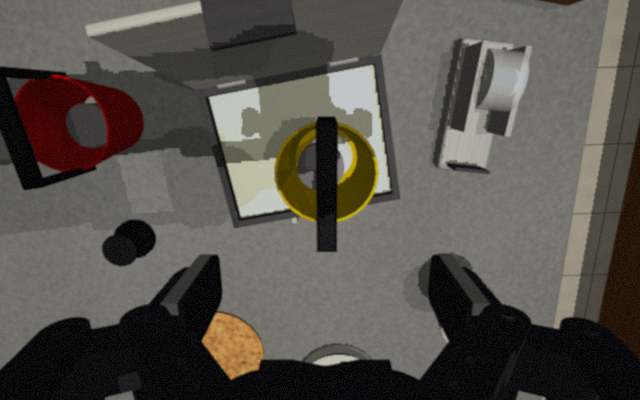

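The wrist view shows the bar from (326,117) to (326,251), within about 1 mm of the prediction across the bar. Descending and gripping.

Emit:
send_rows(increments=[{"dx":0.006,"dy":0,"dz":0.07,"yaw":0,"claw":-1},{"dx":0.006,"dy":0,"dz":0.14,"yaw":0,"claw":-1},{"dx":0.006,"dy":0,"dz":0.2,"yaw":0,"claw":-1},{"dx":0.006,"dy":0,"dz":0.25,"yaw":0,"claw":-1},{"dx":0.006,"dy":0,"dz":0.275,"yaw":0,"claw":-1},{"dx":0.006,"dy":0,"dz":0.275,"yaw":0,"claw":-1},{"dx":0.006,"dy":0,"dz":0.275,"yaw":0,"claw":0},{"dx":0.006,"dy":0,"dz":0.275,"yaw":0,"claw":0.4},{"dx":0.006,"dy":0,"dz":0.275,"yaw":0,"claw":1},{"dx":0.006,"dy":0,"dz":0.275,"yaw":0,"claw":1},{"dx":0.006,"dy":0,"dz":0.275,"yaw":0,"claw":1},{"dx":0.006,"dy":0,"dz":0.275,"yaw":0,"claw":1},{"dx":0.006,"dy":0,"dz":0.275,"yaw":0,"claw":1},{"dx":0.006,"dy":0,"dz":0.275,"yaw":0,"claw":1}])

```text
time: 4.28
tool_pos: [0.6211, 0.1177, 0.1645]
tool_rot: [0.0, 0.719, 0.695, 0.001]
contact_force: [1.4, 0.1, 3.9]
gripper_width: 0.175
grasp_force: 59.1
```

```bash
python3 go.py .6205 .1147 .24 1.536
```

```text
t 4.275 pos [0.6211 0.1177 0.1645] th 1.537 F [1.4 0.1 3.9] w 0.175 g 59.1
units [-0.0061 -0.0007 -0.1511] yaw 0.0005
```

Emit:
send_rows(increments=[{"dx":0,"dy":0,"dz":-0.01,"yaw":0,"claw":1},{"dx":0,"dy":0,"dz":-0.02,"yaw":0,"claw":1},{"dx":0,"dy":0,"dz":-0.04,"yaw":0,"claw":1},{"dx":0,"dy":0,"dz":-0.06,"yaw":0,"claw":1},{"dx":0,"dy":0,"dz":-0.08,"yaw":0,"claw":1},{"dx":0,"dy":0,"dz":-0.1,"yaw":0,"claw":1},{"dx":0,"dy":0,"dz":-0.12,"yaw":0,"claw":1},{"dx":0,"dy":0,"dz":-0.14,"yaw":0,"claw":1},{"dx":0,"dy":0,"dz":-0.155,"yaw":0,"claw":1},{"dx":0,"dy":0,"dz":-0.16,"yaw":0,"claw":1}])

```text
time: 5.52
tool_pos: [0.6209, 0.1177, 0.2447]
tool_rot: [0.0, 0.719, 0.695, 0.0]
contact_force: [0.3, 0.2, -3.8]
gripper_width: 0.172
grasp_force: 58.5
```

```bash
python3 go.py .446 -.180 .245 1.537
```

```text
t 5.525 pos [0.6209 0.1177 0.2447] th 1.537 F [ 0.3  0.2 -3.8] w 0.172 g 58.5
units [-0.607  -0.3292 -0.0011] yaw -0.0002
```

Lifted: the force reads -3.8 N, about 0.39 kg. Carrying it over smoothly.

Emit:
send_rows(increments=[{"dx":-0.012,"dy":-0.0066,"dz":0,"yaw":0,"claw":1},{"dx":-0.036,"dy":-0.02,"dz":0,"yaw":0,"claw":1},{"dx":-0.073,"dy":-0.04,"dz":0,"yaw":0,"claw":1},{"dx":-0.121,"dy":-0.066,"dz":0,"yaw":0,"claw":1},{"dx":-0.17,"dy":-0.092,"dz":0,"yaw":0,"claw":1},{"dx":-0.218,"dy":-0.118,"dz":0,"yaw":0,"claw":1},{"dx":-0.267,"dy":-0.145,"dz":0,"yaw":0,"claw":1},{"dx":-0.315,"dy":-0.171,"dz":0,"yaw":0,"claw":1},{"dx":-0.364,"dy":-0.197,"dz":0,"yaw":0,"claw":1},{"dx":-0.413,"dy":-0.224,"dz":0,"yaw":0,"claw":1},{"dx":-0.461,"dy":-0.25,"dz":0,"yaw":0,"claw":1},{"dx":-0.51,"dy":-0.277,"dz":0,"yaw":0,"claw":1},{"dx":-0.552,"dy":-0.3,"dz":0,"yaw":0,"claw":1},{"dx":-0.583,"dy":-0.316,"dz":0,"yaw":0,"claw":1},{"dx":-0.601,"dy":-0.326,"dz":0,"yaw":0,"claw":1},{"dx":-0.607,"dy":-0.329,"dz":0,"yaw":0,"claw":1},{"dx":-0.607,"dy":-0.329,"dz":0,"yaw":0,"claw":1}])

```text
time: 7.65
tool_pos: [0.4459, -0.1798, 0.2438]
tool_rot: [-0.0, 0.719, 0.695, 0.0]
contact_force: [-0.3, 0.3, -3.5]
gripper_width: 0.172
grasp_force: 58.6
```

```bash
python3 go.py .446 -.180 .1285 1.537;python3 - <<'E'
from h import *
f=manip.grab_frame("scene")[:,:,::-1];g=manip.grab_frame("side")[:,:,::-1]
cv2.imwrite("pics/c1.png",np.hstack([cv2.resize(f[80:280,150:350],(400,400)),cv2.resize(g[120:320,280:480],(400,400))]))
E
```

```text
t 7.65 pos [ 0.4459 -0.1798  0.2438] th 1.537 F [-0.3  0.3 -3.5] w 0.172 g 58.6
units [-4.000e-04  1.000e-04  2.306e-01] yaw -0.0
```

View pics/c1.png

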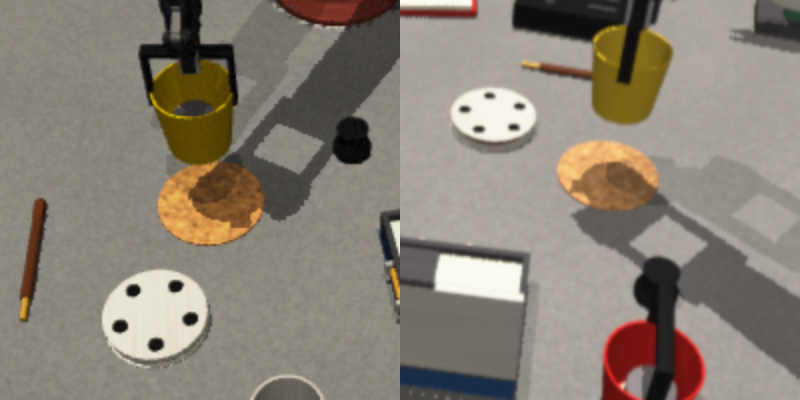

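The pail hangs upright above the mat. I'll lower it, taking the last millimetres slowly.

Emit:
send_rows(increments=[{"dx":0,"dy":0,"dz":0.01,"yaw":0,"claw":1},{"dx":0,"dy":0,"dz":0.03,"yaw":0,"claw":1},{"dx":0,"dy":0,"dz":0.06,"yaw":0,"claw":1},{"dx":0,"dy":0,"dz":0.09,"yaw":0,"claw":1},{"dx":0,"dy":0,"dz":0.12,"yaw":0,"claw":1},{"dx":0,"dy":0,"dz":0.15,"yaw":0,"claw":1},{"dx":0,"dy":0,"dz":0.175,"yaw":0,"claw":1},{"dx":0,"dy":0,"dz":0.195,"yaw":0,"claw":1},{"dx":0,"dy":0,"dz":0.206,"yaw":0,"claw":1},{"dx":0,"dy":0,"dz":0.212,"yaw":0,"claw":1},{"dx":0,"dy":0,"dz":0.216,"yaw":0,"claw":1},{"dx":0,"dy":0,"dz":0.22,"yaw":0,"claw":1},{"dx":0,"dy":0,"dz":0.223,"yaw":0,"claw":1},{"dx":0,"dy":0,"dz":0.225,"yaw":0,"claw":1},{"dx":0,"dy":0,"dz":0.227,"yaw":0,"claw":1},{"dx":0,"dy":0,"dz":0.227,"yaw":0,"claw":1}])

```text
time: 9.75
tool_pos: [0.4458, -0.18, 0.1302]
tool_rot: [-0.0, 0.719, 0.695, -0.0]
contact_force: [-0.2, 0.4, -4.0]
gripper_width: 0.172
grasp_force: 58.6
```

Emit:
send_rows(increments=[{"dx":0,"dy":0,"dz":0.001,"yaw":0,"claw":1},{"dx":0,"dy":0,"dz":0.002,"yaw":0,"claw":1},{"dx":0,"dy":0,"dz":0.003,"yaw":0,"claw":1},{"dx":0,"dy":0,"dz":0.003,"yaw":0,"claw":1}])

```text
time: 10.25
tool_pos: [0.4458, -0.18, 0.1287]
tool_rot: [-0.0, 0.719, 0.695, -0.0]
contact_force: [-0.5, -0.1, -3.6]
gripper_width: 0.175
grasp_force: 58.6
```

Emit:
send_rows(increments=[{"dx":0,"dy":0,"dz":0.001,"yaw":0,"claw":1},{"dx":0,"dy":0,"dz":0.002,"yaw":0,"claw":1},{"dx":0,"dy":0,"dz":0.002,"yaw":0,"claw":1}])

```text
time: 10.62
tool_pos: [0.4462, -0.1802, 0.1283]
tool_rot: [0.0, 0.719, 0.695, 0.0]
contact_force: [-0.3, 0.5, -1.8]
gripper_width: 0.17
grasp_force: 58.9
```

Emit:
send_rows(increments=[{"dx":0,"dy":0,"dz":0.001,"yaw":0,"claw":1},{"dx":0,"dy":0,"dz":0.002,"yaw":0,"claw":1},{"dx":0,"dy":0,"dz":0.002,"yaw":0,"claw":1}])

```text
time: 11.0
tool_pos: [0.4466, -0.1802, 0.1283]
tool_rot: [0.001, 0.719, 0.695, 0.0]
contact_force: [-1.5, 2.3, 5.1]
gripper_width: 0.171
grasp_force: 59.7
```

Seated, with the force now +5 N. Releasing and raising.

Emit:
send_rows(increments=[{"dx":0,"dy":0,"dz":0,"yaw":0,"claw":0.55},{"dx":0,"dy":0,"dz":0,"yaw":0,"claw":0.4},{"dx":0,"dy":0,"dz":0,"yaw":0,"claw":0.2},{"dx":0,"dy":0,"dz":0,"yaw":0,"claw":0},{"dx":0,"dy":0,"dz":0,"yaw":0,"claw":0},{"dx":0,"dy":0,"dz":0,"yaw":0,"claw":0},{"dx":0,"dy":0,"dz":-0.02,"yaw":0,"claw":0},{"dx":0,"dy":0,"dz":-0.06,"yaw":0,"claw":0},{"dx":0,"dy":0,"dz":-0.12,"yaw":0,"claw":0},{"dx":0,"dy":0,"dz":-0.22,"yaw":0,"claw":0},{"dx":0,"dy":0,"dz":-0.32,"yaw":0,"claw":0},{"dx":0,"dy":0,"dz":-0.4,"yaw":0,"claw":0},{"dx":0,"dy":0,"dz":-0.4,"yaw":0,"claw":0}])

```text
time: 12.62
tool_pos: [0.4473, -0.1809, 0.3325]
tool_rot: [0.004, 0.719, 0.695, 0.001]
contact_force: [0.2, -0.1, -0.1]
gripper_width: 0.5
grasp_force: 0.0
```

```bash
python3 go.py .446 -.180 .33 1.537;python3 - <<'E'
from h import *
f=manip.grab_frame("scene")[:,:,::-1];g=manip.grab_frame("side")[:,:,::-1]
cv2.imwrite("pics/c2.png",np.hstack([cv2.resize(f[80:280,150:350],(400,400)),cv2.resize(g[120:320,280:480],(400,400))]))
E
```

```text
t 12.625 pos [ 0.4473 -0.1809  0.3325] th 1.537 F [ 0.2 -0.1 -0.1] w 0.5 g 0.0
units [ 0.0017 -0.0027  0.0049] yaw -0.0001
```

View pics/c2.png

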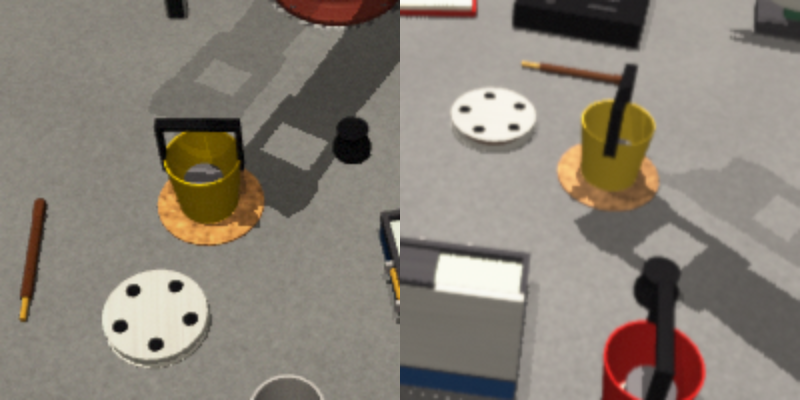

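The pail stands upright and centred on the mat, and the reel hasn't moved. Now I'll plan the lid path, first checking the decoy's height and the current lid angle.

```bash
cat >lid.py <<'E'
from h import *
H=np.array([.583,.2055,.052]);psi=.14;Y=np.array([-np.sin(psi),np.cos(psi),0])
def corner(phi,r):  # closed-finger TCP whose front bottom edge meets lid's outer face
    y=-r*np.cos(phi)+.008*np.sin(phi)+.011;z=r*np.sin(phi)+.008*np.cos(phi)
    return H+Y*y+[0,0,z]
def units(P,th=np.pi/2+psi):
    s=manip.state();q=s["tool_rot"];M=R.from_quat(np.r_[q[1:],q[0]]).as_matrix()
    return (M.T@(P-s["tool_pos"])/.5).round(3),round((np.arctan2(M[1,0],M[0,0])-th)/1.5,3)
E
python3 - <<'E'
from lid import *
A=cam("scene");B=cam("side")
print("decoy handle",tri([ray(A,(476,181)),ray(B,(262,346))]),"grip h")
for y in(.10,):
    P=H+Y*y;P[2]=.33;print("behind",P,units(P))
E
```

```text
decoy handle [0.57002512 0.34219769 0.13002924] grip h
behind [0.56904569 0.3045216  0.33      ] (array([ 0.977,  0.213, -0.006]), np.float64(-0.116))
```

Emit:
send_rows(increments=[{"dx":0.98,"dy":0.21,"dz":-0.01,"yaw":-0.116,"claw":1},{"dx":0.98,"dy":0.21,"dz":-0.01,"yaw":-0.116,"claw":1},{"dx":0.98,"dy":0.21,"dz":-0.01,"yaw":-0.116,"claw":1},{"dx":0.98,"dy":0.21,"dz":-0.01,"yaw":-0.116,"claw":1},{"dx":0.98,"dy":0.21,"dz":-0.01,"yaw":-0.116,"claw":1},{"dx":0.98,"dy":0.21,"dz":-0.01,"yaw":-0.116,"claw":1},{"dx":0.98,"dy":0.21,"dz":-0.01,"yaw":-0.116,"claw":1},{"dx":0.98,"dy":0.21,"dz":-0.01,"yaw":-0.116,"claw":1},{"dx":0.98,"dy":0.21,"dz":-0.01,"yaw":-0.116,"claw":1},{"dx":0.98,"dy":0.21,"dz":-0.01,"yaw":-0.116,"claw":1},{"dx":0.98,"dy":0.21,"dz":-0.01,"yaw":-0.116,"claw":1}])

```text
time: 14.1
tool_pos: [0.5673, 0.3048, 0.3314]
tool_rot: [-0.0, 0.656, 0.754, -0.0]
contact_force: [0.5, -0.0, 0.6]
gripper_width: 0.0
grasp_force: 0.0
```

```bash
python3 - <<'E'
from lid import *
P=H+Y*.1;P[2]=.17;print(manip.state()["tool_pos"],units(P))
for p,r in((1.4,.118),(1.2,.125),(1.0,.132),(.8,.14),(.6,.145),(.4,.15),(.2,.15),(.1,.15),(0,.15)):P=corner(p,r);print(p,P.round(3),units(P))
f=manip.grab_frame("scene")[:,:,::-1];g=manip.grab_frame("side")[:,:,::-1]
cv2.imwrite("pics/c3.png",np.hstack([cv2.resize(f[80:280,320:520],(400,400)),cv2.resize(g[190:390,200:400],(400,400))]))
E
```

```text
[0.56725156 0.30481147 0.33140518] (array([-0.001,  0.004,  0.323]), np.float64(-0.001))
1.4 [0.583 0.204 0.17 ] (array([-0.203,  0.004,  0.324]), np.float64(-0.001))
1.2 [0.587 0.179 0.171] (array([-0.255,  0.004,  0.32 ]), np.float64(-0.001))
1.0 [0.59  0.152 0.167] (array([-0.308,  0.004,  0.328]), np.float64(-0.001))
0.8 [0.594 0.125 0.158] (array([-0.363,  0.004,  0.347]), np.float64(-0.001))
0.6 [0.598 0.102 0.14 ] (array([-0.409,  0.004,  0.382]), np.float64(-0.001))
0.4 [0.6   0.083 0.118] (array([-0.449,  0.004,  0.427]), np.float64(-0.001))
0.2 [0.602 0.072 0.09 ] (array([-0.47 ,  0.005,  0.484]), np.float64(-0.001))
0.1 [0.602 0.069 0.075] (array([-0.476,  0.005,  0.513]), np.float64(-0.001))
0 [0.602 0.068 0.06 ] (array([-0.479,  0.005,  0.543]), np.float64(-0.001))
```

View pics/c3.png

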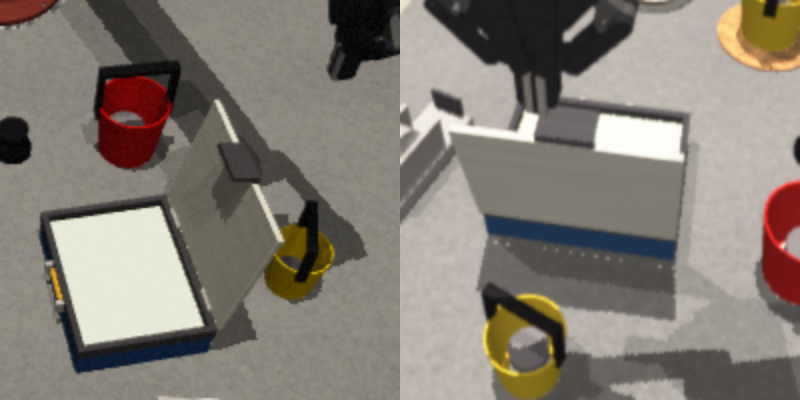

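Emit:
send_rows(increments=[{"dx":0,"dy":0.004,"dz":0.08,"yaw":0,"claw":1},{"dx":0,"dy":0.004,"dz":0.16,"yaw":0,"claw":1},{"dx":0,"dy":0.004,"dz":0.24,"yaw":0,"claw":1},{"dx":0,"dy":0.004,"dz":0.3,"yaw":0,"claw":1},{"dx":0,"dy":0.004,"dz":0.323,"yaw":0,"claw":1},{"dx":-0.04,"dy":0.004,"dz":0.323,"yaw":0,"claw":1},{"dx":-0.07,"dy":0.004,"dz":0.323,"yaw":0,"claw":1},{"dx":-0.09,"dy":0.004,"dz":0.323,"yaw":0,"claw":1},{"dx":-0.11,"dy":0.004,"dz":0.323,"yaw":0,"claw":1},{"dx":-0.13,"dy":0.004,"dz":0.323,"yaw":0,"claw":1},{"dx":-0.15,"dy":0.004,"dz":0.323,"yaw":0,"claw":1},{"dx":-0.17,"dy":0.004,"dz":0.323,"yaw":0,"claw":1},{"dx":-0.19,"dy":0.004,"dz":0.323,"yaw":0,"claw":1},{"dx":-0.203,"dy":0.004,"dz":0.323,"yaw":0,"claw":1}])

```text
time: 15.95
tool_pos: [0.5835, 0.2053, 0.1699]
tool_rot: [-0.0, 0.656, 0.755, -0.0]
contact_force: [-0.0, 2.4, -1.4]
gripper_width: 0.002
grasp_force: 0.9
```

```bash
python3 - <<'E'
from lid import *
s=manip.state();print(s["tool_pos"],s["contact_force"].round(1))
for p,r in((1.2,.125),(1.0,.132),(.8,.14),(.6,.145),(.4,.15),(.2,.15),(.1,.15),(0,.15)):P=corner(p,r);print(p,P.round(3),units(P))
E
```

```text
[0.58352519 0.20526068 0.16986993] [-0.   2.4 -1.4]
1.2 [0.587 0.179 0.171] (array([-0.053, -0.001, -0.003]), np.float64(-0.0))
1.0 [0.59  0.152 0.167] (array([-0.107, -0.001,  0.005]), np.float64(-0.0))
0.8 [0.594 0.125 0.158] (array([-0.161, -0.001,  0.024]), np.float64(-0.0))
0.6 [0.598 0.102 0.14 ] (array([-0.208, -0.001,  0.059]), np.float64(-0.0))
0.4 [0.6   0.083 0.118] (array([-0.247, -0.001,  0.104]), np.float64(-0.0))
0.2 [0.602 0.072 0.09 ] (array([-0.268, -0.001,  0.16 ]), np.float64(-0.0))
0.1 [0.602 0.069 0.075] (array([-0.274, -0.001,  0.19 ]), np.float64(-0.0))
0 [0.602 0.068 0.06 ] (array([-0.277, -0.001,  0.22 ]), np.float64(-0.0))
```

Pushing as expected at 2.4 N. Following the arc down to about 0.15 rad.

Emit:
send_rows(increments=[{"dx":-0.025,"dy":0,"dz":0,"yaw":0,"claw":1},{"dx":-0.053,"dy":0,"dz":-0.001,"yaw":0,"claw":1},{"dx":-0.08,"dy":0,"dz":0.001,"yaw":0,"claw":1},{"dx":-0.107,"dy":0,"dz":0.005,"yaw":0,"claw":1},{"dx":-0.135,"dy":0,"dz":0.013,"yaw":0,"claw":1},{"dx":-0.161,"dy":0,"dz":0.024,"yaw":0,"claw":1},{"dx":-0.186,"dy":0,"dz":0.04,"yaw":0,"claw":1},{"dx":-0.208,"dy":0,"dz":0.059,"yaw":0,"claw":1},{"dx":-0.23,"dy":0,"dz":0.081,"yaw":0,"claw":1},{"dx":-0.247,"dy":0,"dz":0.104,"yaw":0,"claw":1},{"dx":-0.259,"dy":0,"dz":0.132,"yaw":0,"claw":1},{"dx":-0.268,"dy":0,"dz":0.16,"yaw":0,"claw":1},{"dx":-0.271,"dy":0,"dz":0.175,"yaw":0,"claw":1},{"dx":-0.271,"dy":0,"dz":0.175,"yaw":0,"claw":1}])

```text
time: 17.7
tool_pos: [0.6018, 0.0718, 0.0817]
tool_rot: [-0.001, 0.656, 0.755, -0.001]
contact_force: [-0.1, -0.8, -0.5]
gripper_width: -0.006
grasp_force: 0.0
```

Emit:
send_rows(increments=[{"dx":-0.002,"dy":0,"dz":0.008,"yaw":0,"claw":1},{"dx":-0.003,"dy":0,"dz":0.016,"yaw":0,"claw":1},{"dx":-0.003,"dy":0,"dz":0.022,"yaw":0,"claw":1},{"dx":-0.003,"dy":0,"dz":0.024,"yaw":0,"claw":1}])

```text
time: 18.2
tool_pos: [0.603, 0.0702, 0.0714]
tool_rot: [0.0, 0.656, 0.755, 0.0]
contact_force: [-2.2, 0.2, 6.0]
gripper_width: -0.0
grasp_force: 2.9
```

Contact with the catch at z = 0.071, as predicted. Pressing on in small steps.

Emit:
send_rows(increments=[{"dx":0,"dy":0,"dz":0.002,"yaw":0,"claw":1},{"dx":0,"dy":0,"dz":0.004,"yaw":0,"claw":1},{"dx":0,"dy":0,"dz":0.006,"yaw":0,"claw":1},{"dx":0,"dy":0,"dz":0.008,"yaw":0,"claw":1},{"dx":0,"dy":0,"dz":0.01,"yaw":0,"claw":1},{"dx":0,"dy":0,"dz":0.012,"yaw":0,"claw":1},{"dx":0,"dy":0,"dz":0.014,"yaw":0,"claw":1},{"dx":0,"dy":0,"dz":0.016,"yaw":0,"claw":1}])

```text
time: 19.2
tool_pos: [0.6031, 0.0695, 0.0644]
tool_rot: [0.001, 0.656, 0.755, -0.0]
contact_force: [-2.2, -2.2, 5.6]
gripper_width: -0.002
grasp_force: 2.9
```

Emit:
send_rows(increments=[{"dx":0,"dy":0,"dz":0.002,"yaw":0,"claw":1},{"dx":0,"dy":0,"dz":0.004,"yaw":0,"claw":1},{"dx":0,"dy":0,"dz":0.006,"yaw":0,"claw":1},{"dx":0,"dy":0,"dz":0.008,"yaw":0,"claw":1},{"dx":0,"dy":0,"dz":0.009,"yaw":0,"claw":1},{"dx":0,"dy":0,"dz":0.009,"yaw":0,"claw":1}])

```text
time: 19.95
tool_pos: [0.6031, 0.0703, 0.0599]
tool_rot: [0.0, 0.656, 0.755, 0.0]
contact_force: [-3.9, -0.7, 10.2]
gripper_width: 0.0
grasp_force: 5.1
```

Emit:
send_rows(increments=[{"dx":0,"dy":0,"dz":0.001,"yaw":0,"claw":1},{"dx":0,"dy":0,"dz":0.002,"yaw":0,"claw":1},{"dx":0,"dy":0,"dz":0.003,"yaw":0,"claw":1},{"dx":0,"dy":0,"dz":0.003,"yaw":0,"claw":1}])

```text
time: 20.45
tool_pos: [0.6031, 0.0703, 0.0597]
tool_rot: [-0.0, 0.656, 0.755, -0.0]
contact_force: [-7.6, -1.5, 17.2]
gripper_width: -0.001
grasp_force: 8.4
```

Hard stop at z = 0.060, so the lid is shut. Retreating to check.

Emit:
send_rows(increments=[{"dx":0,"dy":0,"dz":-0.03,"yaw":0,"claw":1},{"dx":0,"dy":0,"dz":-0.1,"yaw":0,"claw":1},{"dx":0,"dy":0,"dz":-0.2,"yaw":0,"claw":1},{"dx":0,"dy":0,"dz":-0.3,"yaw":0,"claw":1},{"dx":0,"dy":0,"dz":-0.4,"yaw":0,"claw":1},{"dx":0,"dy":0,"dz":-0.5,"yaw":0,"claw":1},{"dx":0,"dy":0,"dz":-0.55,"yaw":0,"claw":1},{"dx":0,"dy":-0.2,"dz":-0.55,"yaw":0,"claw":1},{"dx":0,"dy":-0.2,"dz":-0.55,"yaw":0,"claw":1}])

```text
time: 21.58
tool_pos: [0.5022, 0.0565, 0.3314]
tool_rot: [-0.001, 0.656, 0.755, -0.0]
contact_force: [0.4, -0.1, 0.1]
gripper_width: -0.001
grasp_force: 0.0
```

```bash
python3 - <<'E'
from h import *
s=manip.state();print(s["time"],s["tool_pos"],s["contact_force"].round(1))
f=manip.grab_frame("scene")[:,:,::-1];g=manip.grab_frame("side")[:,:,::-1]
cv2.imwrite("pics/c4.png",np.hstack([cv2.resize(f[100:300,200:520],(400,250)),cv2.resize(g[130:380,180:430],(400,400))[:250]]) if 0 else np.hstack([cv2.resize(f[80:330,180:480],(420,350)),cv2.resize(g[140:390,160:420],(364,350))]))
E
```

```text
21.575 [0.50224461 0.05647493 0.33136434] [ 0.4 -0.1  0.1]
```

View pics/c4.png

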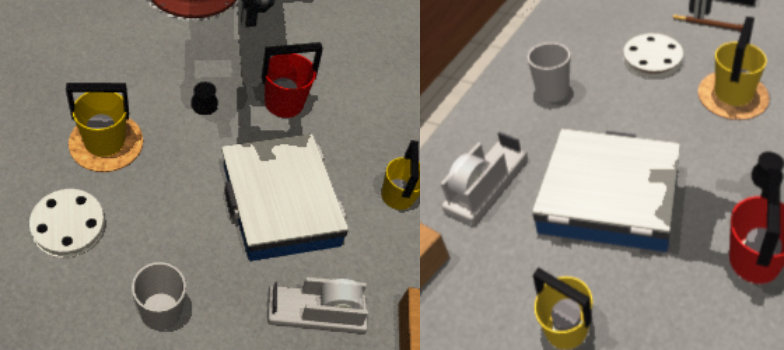

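The picture shows the lid flat on the stand, with its catch edge at (232,195). The pail is on the mat at (103,120) and the other things haven't moved. Handing in.

```bash
python3 -c "
from plant import manip
print(manip.job_done())"
```

```text
the job is handed in; nothing more can be done
None
```

The yellow pail is upright on the cork mat, the stand's lid is pressed shut past its catch, the other things look unmoved in the last picture, and the job was handed in at about 21.7 s; no verdict came back.

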